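# Hook the cup bracket into the slotted upright and stand the cup on it

### The arm

A 7-joint arm with a two-finger parallel gripper is mounted at the origin on the work surface. World frame = base frame: x ahead of the robot, y to its left, z up, the work surface at z = 0. Lengths are in mm, angles in rad, forces in N, time in s.
With the tool pointing down it reaches from about 400 to 850 mm from the base axis. Payload 10.4 kg.
Tool frame: the origin (TCP) lies on the centre line of the jaws, within the pads' length; the fingertips stand 22 mm ahead of it and the grasp point (between the pads) lies 3 mm ahead of it; z points along the fingers, y is the line along which they close (so a half turn about z gives the same grasp; the last joint's range is limited). The gripper opens to 87 mm and grips with 3 to 60 N. Pads are 19 mm wide; open, the fingers measure 117 mm over their backs; the gripper's body (75 mm by 190 mm) begins 51 mm behind the grasp point.
Start: joints at [1.286, 0.332, -0.065, 1.46, 0.022, 1.35, -0.088], TCP at [161.782, -603.719, 244.576] pointing down, gripper open.
Joint ranges: [-2.6, 2.6], [-0.5, 2.12], [-1.47, 1.34], [0.16, 2.42], [-1.27, 4.41], [0.06, 2.06], [-2.6, 2.6]. Speed limits (rad/s): [2.22, 2.22, 2.79, 2.79, 3.14, 3.14, 3.14].

### API

Orientations are given as a unit quaternion [x, y, z, w].
In Python, from plant import telemetry, grab_frame, camera_params, job gives the robot as it stands.
- The arm moves only by the tool step_arm, never from a script. Its argument "targets" is a list of rows, each an object with "twist": the turn, a rotation vector about the tool's x, y, z scaled (see below), a list of three; "linear": the shift along the tool's x, y, z scaled (see below), a list of three; "claw": the closure, from 0 (fully open) to 1 (shut). A call has exactly 8 rows; each row is the pose to reach, as a shift and turn from the pose commanded when the call began, along the tool's axes at that moment, turning the shorter way round; what a row does not reach only later rows make up. The controller multiplies each number of a shift by 50 cm and each number of a turn by 180 degrees. A row lasts 1/8 s, in which the tool goes at most 62.5 mm and 10.7 degrees, less where a joint would pass 70% of its speed; a pose out of reach is approached as far as the arm can. A call with a number of a shift or a turn outside -1 to 1 is refused whole. A call with a gripper value outside its range is refused whole. The fingers move at their own pace and stop on an object; "grip_force" is the grip in N (left out, the last holds). Time passes only in rows, so rows that repeat a pose let the fingers close, or fill a call up. It gives the time, the measured TCP pose, the force, the opening and the grip force at its end, in the units of the state.
- telemetry.sense(): the state, without advancing time (a new reading comes with each control period).
- grab_frame(name): name is "scene" or "top" or "wrist"; returns (picture, depth): 420x560x3 uint8, red, green, blue; 420x560 float32, mm along the optical axis (not along the pixel's ray), 0 where there is no reading.
- camera_params(name): a dict with "vertical_fov" (degrees; the focal length in pixels is half the picture's height over the tangent of half this angle, whatever the lens; pixels are square), "cx", "cy" (the principal point, pixels), "k1" (the pictures are not rectified: a ray, as slopes to the right and down, at radius r is drawn at 1 + k1 r^2 times it, then the intrinsics apply), "origin" and "attitude" of the camera in the world. Camera axes: x right, y down, z forward; pixel columns grow to the right and rows downward; lengths in mm; the calibration is good to about 2 mm. A picture is of the moment at which its call begins: read the wrist's pose just before it. camera_params takes no time and is no camera call; for the wrist camera it gives the pose at the moment of the call.
- job.finish_job(): hands the job in; it is judged then, once.
The state is a dict: "time": time; "joint_pos": joint angles; "qd": joint speeds; "joint_efforts": joint torques, N m; "tcp_pos": TCP position; "tool_rot": TCP orientation; "force": force on the tool from outside, world axes, zero at the start; "wrist_torque": the same for the moment, N m; "opening": finger opening in mm; "finger_force": force on a finger pad.
Only numpy, scipy, OpenCV 4.12 (cv2) and the standard library are available. Lean on these libraries where they do the work, as an engineer would, in place of code of your own. Each camera call takes 0.05 s, during which the arm holds its last target. There are 200 camera calls.

### The job

Hook the white cup bracket into the slotted upright: feed its four hook tabs into the two rows of slots just below the yellow spring catch, keep it pressed flat against the strip and push it down until the tabs sit fully home and the catch springs out over its top edge. Feel your way in and do not force it. Then gently stand the red cup upright on the bracket's little shelf, let go, and leave everything else on the board where it is.

Things in the scene. Friction and masses are not known exactly. Their poses are not given: they have to be found in the camera images.
- bracket: white sheet-steel cup bracket, 0.3 kg, standing on the board as it will hang: level shelf plate, upright back plate, two side cheeks. 64 mm wide (y), 90 mm high, shelf 92 mm deep (x -92 to 0 mm), plates 3 mm thick. Origin: underside, mid-width, in the plane of the back plate's rear face; +x is the way the hook tabs point, z up
- bracket_grip (a point): where to grip the bracket from above, across the 64 mm over its cheeks: bracket x = -15, z = 74 mm. The cheeks are full height (z to 90 mm) only from x = -28 to 0; a brace slopes down to x = -44 mm; further forward only a rim 12 mm high (front 10 mm). Axes as bracket
- bracket_tabs (a point): middle of the bracket's four steel hook tabs on its rear face (bracket x = 0, y = 0, z = 60 mm). Tabs at y = +-14 mm, in two rows 40 mm apart. Each: a neck 5 mm wide, z 36 to 44 (76 to 84) mm, out to x = 5 mm, then a lip 5 mm wide, x 5 to 10 mm, that hangs 8 mm below the neck (z 28 to 44 and 68 to 84 mm). Axes as bracket
- bracket_shelf (a point): centre of the place for the cup, on the upper face of the shelf plate (bracket x = -52, y = 0, z = 3 mm), in front of the tall cheeks. Axes as bracket
- upright: grey steel U-channel upright, fixed, 50 mm wide, about 190 mm high, on a foot 90 x 120 x 8 mm. A bright slotted steel strip 50 mm wide, 3 mm thick is its front. Origin: on the board, mid-width, in the plane of the strip's front face; x points into the strip, away from the robot, z up: a hooked-in bracket has the same axes
- upright_slots (a point): on the strip's front face, mid-width, 145 mm above the board, nominal middle of the two upper slot rows. Slots 8 mm wide, 18.5 mm high, in columns at y = +-14 mm, four rows; nominal lower edges 41, 81, 121, 161 mm above the board. The strip is screwed on through long holes: it, with slots and catch, sits up to 8 mm above or below nominal, not measured
- upright_face (a point): on the strip's front face, mid-width, 85 mm above the board: the bracket's origin when home, if the strip is at nominal height (in truth up to 8 mm above or below). The lips enter (rear face flat on the strip) with the bracket 8 to 10.5 mm above home, 1.5 mm free either side; then it goes down until the necks rest on the slots' lower edges. Axes as upright
- catch (a joint): yellow spring catch, 12 mm wide, 6 mm high, standing 5 mm out of the strip above the upper slots (nominal 176.5 to 182.5 mm above the board). 0 m = sprung out; 0.005 = pushed in flush. Spring 2 N at 0, 3.6 N flush. The bracket's back plate holds it in while pressed to the strip above home; fully down, it springs out over the top edge and reads 0
- cup: red ceramic cup without handle, 0.2 kg, standing upright, open at the top: 90 mm high, 58 mm across the rim narrowing to 46 mm at the foot. Origin: centre of the underside; z up. Held near the rim, the fingers stay above the bracket's low rim
- tin: bystander: round steel tin with a screw-top lid, 87 mm across, 59 mm high; origin at the centre of its underside
- holder: bystander: clear plastic thermometer holder with a spring clip, 60 x 50 mm foot, 128 mm high; origin at the centre of its underside
- mirror: bystander: white plastic hand mirror lying face up, 238 mm long (x, from -120 to 118 mm), 116 mm wide, 12 mm thick; origin on its underside; the round end is at +x
- tray: bystander: small grey plastic tray, 140 x 200 x 25 mm; origin at the centre of its underside
- jar: bystander: amber jar with a white cap, 64 mm across, 90 mm high; origin at the centre of its underside
- brush: bystander: wooden nail brush, 95 x 42 x 28 mm; origin at the centre of its underside
There are look-alikes about, which are no part of the job. Leave any blue look-alike of the bracket alone.

How it is judged:
By the outcome, as a careful person would: the job done as asked, in the order asked, and still so for the second after the job is handed in, with the robot touching nothing.
It also fails if it takes over 72 s, if anything falls off the work surface, if the arm or the gripper's body presses on something with over 40 N, if the wrist force passes 120 N, or if a joint passes its speed limit or range.

## Working session

There is one attempt and no reset: what is moved stays moved. The work goes in short steps, Python scripts to look and compute and a tool call to move; the robot and the scene stay as the last step left them, time stands still between calls to the robot, and variables do not carry over. Pictures are saved under pics/ and viewed, at most 10 in all, crops included, and the job is handed in when it is done.

Besides the shell and the picture viewer there is one more tool, called after ">>>" in YAML: its name, and indented under it one key for each argument. step_arm: Moves the arm, as the interface text tells. Its arguments: {"type":"object","properties":{"targets":{"type":"array"},"grip_force":{"type":"number"}},"required":["targets"]}

```bash
ls; mkdir -p pics; cat > h.py <<'E'
import numpy as np, cv2
from plant import telemetry, grab_frame, camera_params, job
from scipy.spatial.transform import Rotation as R
def rot(a):
    a=np.array(a,float)
    return a if a.shape==(3,3) else R.from_quat(a).as_matrix()
def cam(n):
    p=camera_params(n); f=210/np.tan(np.radians(p['vertical_fov'])/2)
    return p,f
def slopes(p,f,u,v):
    a=(np.asarray(u,float)-p['cx'])/f; b=(np.asarray(v,float)-p['cy'])/f
    x,y=a.copy(),b.copy()
    for _ in range(20):
        s=1+p['k1']*(x*x+y*y); x,y=a/s,b/s
    return x,y
def cloud(n,p,f,D):
    v,u=np.mgrid[0:420,0:560]; x,y=slopes(p,f,u,v)
    P=np.stack([x*D,y*D,D],-1)@rot(p['attitude']).T+np.array(p['origin']); P[D==0]=np.nan
    return P
def shot(n,name=None):
    p,f=cam(n); I,D=grab_frame(n)
    if name: cv2.imwrite('pics/'+name,I[:,:,::-1])
    return I,D,cloud(n,p,f,D),p,f
E
python3 - <<'E'
from h import *
for n in('scene','top'):
    I,D,P,p,f=shot(n,n+'0.png'); np.savez(n+'0.npz',I=I,D=D,P=P); print(n,p,f)
s=telemetry.sense(); print(s)
E
```

```text
pics
scene {'vertical_fov': 47.15826150741672, 'cx': 277.6029833704641, 'cy': 203.7681167194822, 'k1': 0.059823010555518245, 'origin': array([1240.45236765, -794.95036262, 1410.63111322]), 'attitude': array([ 0.86865117,  0.35447235, -0.12064349, -0.3244066 ])} 481.148634600903
top {'vertical_fov': 43.79841744733519, 'cx': 271.7420894855754, 'cy': 209.24104871781893, 'k1': -0.009300578844797723, 'origin': array([ 218.13297911,   19.10223852, 1539.74515424]), 'attitude': array([ 0.70580041, -0.70131484,  0.07430602, -0.06694694])} 522.4122564401373
{'time': 0.1, 'joint_pos': array([ 1.28638631,  0.33281924, -0.06468992,  1.46085324,  0.0216194 ,
        1.34984602, -0.08849487]), 'qd': array([-0.00042324, -0.00107012,  0.00056204, -0.00027806,  0.00105798,
       -0.00064098,  0.00074281]), 'joint_efforts': array([ 1.51846656e-03, -6.24547362e+01,  2.47234764e-02, -3.90718102e+01,
       -6.14642235e-02,  3.65759328e-02,  6.47037768e-05]), 'tcp_pos': array([ 161.67837367, -603.41607522,  243.82879221]), 'tool_rot': array([ 9.91442741e-01,  1.30540850e-01, -1.17350902e-04, -6.03652985e-04]), 'force': array([0.37100738, 0.28364066, 0.23079157]), 'wrist_torque': array([ 0.03202392,  0.0103665 , -0.00365749]), 'finger_force': 0.0, 'opening': 87.02179511717249}
```

View pics/top0.png

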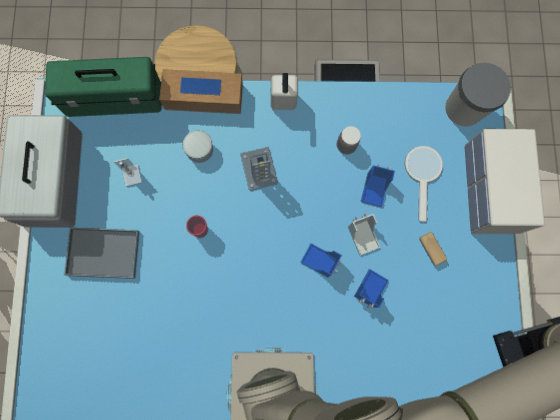

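View pics/scene0.png

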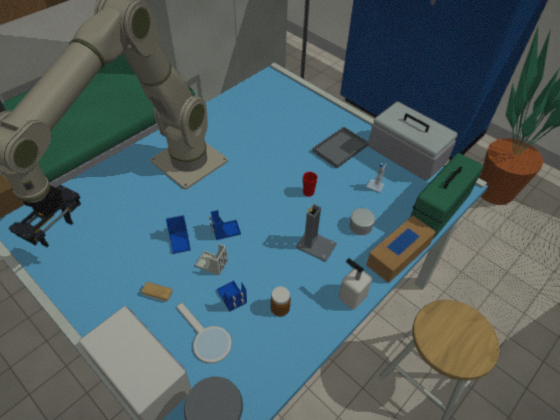

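The top view shows the white bracket at about (364,235), the cup at (197,226) and the upright at (259,168), with three blue look-alikes around the bracket. I'll measure these from the depth clouds.

```bash
python3 - <<'E'
from h import *
z=np.load('top0.npz');P=z['P'];I=z['I']
hsv=cv2.cvtColor(I,cv2.COLOR_RGB2HSV)
def box(a,b,c,d): return P[b:d,a:c].reshape(-1,3),hsv[b:d,a:c].reshape(-1,3)
for n,bx in dict(bracket=(345,210,386,260),upright=(238,145,282,195),cup=(184,212,212,240)).items():
    Q,H=box(*bx)
    if n=='cup': m=(H[:,1]>150)&((H[:,0]<8)|(H[:,0]>172))
    else: m=H[:,1]<90
    m&=Q[:,2]>-20
    Q=Q[m]; print(n,m.sum(),np.percentile(Q[:,2],[1,10,50,90,99]).round(1))
    for lo,hi in((-10,20),(20,60),(60,120),(140,230)):
        q=Q[(Q[:,2]>lo)&(Q[:,2]<hi)][:,:2].astype(np.float32)
        if len(q)>5: print(lo,len(q),q.mean(0).round(1),q.min(0).round(),q.max(0).round(),cv2.minAreaRect(q))
Q,H=box(440,260,500,300); print('board z',np.nanmedian(Q[:,2]))
# crops enlarged
s=np.load('scene0.npz')['I']
a=cv2.resize(I[140:260,235:395],None,fx=4,fy=4,interpolation=3)[:,:400]
b=cv2.resize(I[205:265,340:390],(400,480),interpolation=3); a=cv2.resize(I[143:197,236:281],(400,480),interpolation=3)
c1=cv2.resize(s[235:283,187:237],(400,384),interpolation=3)
cv2.imwrite('pics/c.png',np.hstack([a,b])[:,:,::-1])
E
```

```text
bracket 881 [-5.7 -1.8  5.  75.3 90.5]
-10 640 [ 446.4 -273.9] [ 394. -317.] [ 519. -223.] ((460.4417724609375, -276.8401184082031), (111.78059387207031, 90.64804077148438), 20.13625144958496)
20 112 [ 477.6 -258.9] [ 406. -294.] [ 504. -222.] ((458.87579345703125, -264.0504150390625), (87.00362396240234, 66.28642272949219), 21.262798309326172)
60 129 [ 483.1 -254.1] [ 453. -291.] [ 505. -222.] ((482.0829162597656, -254.85430908203125), (37.64678192138672, 65.49529266357422), 20.837968826293945)
upright 1124 [ -1.9   3.3  10.  179.9 191.8]
-10 723 [654.7  47.5] [590. -12.] [727. 102.] ((658.247314453125, 44.564247131347656), (124.2264633178711, 91.34506225585938), 14.455410957336426)
20 63 [620.   38.8] [611.  13.] [646.  67.] ((630.1347045898438, 39.24413299560547), (34.89662170410156, 49.061744689941406), 14.334259986877441)
60 108 [618.5  37.3] [611.  13.] [646.  66.] ((626.8761596679688, 38.54340744018555), (30.68390464782715, 49.3497314453125), 11.960712432861328)
140 203 [627.4  38.3] [611.  14.] [651.  66.] ((629.771240234375, 39.12983703613281), (36.421138763427734, 49.38138198852539), 14.365422248840332)Traceback (most recent call last):
  File "<stdin>", line 10, in <module>
    return _quantile_unchecked(
        a, q, axis, out, overwrite_input, method, keepdims, weights)
    return _ureduce(a,
                    func=_quantile_ureduce_func,
    ...<5 lines>...
                    overwrite_input=overwrite_input,
                    method=method)
    r = func(a, **kwargs)
    result = _quantile(arr,
                       quantiles=q,
    ...<2 lines>...
                       out=out,
                       weights=wgt)
    slices_having_nans = np.isnan(arr[-1, ...])
                                  ~~~^^^^^^^^^
IndexError: index -1 is out of bounds for axis 0 with size 0
```

```bash
python3 - <<'E'
from h import *
z=np.load('top0.npz');P=z['P'];I=z['I']
hsv=cv2.cvtColor(I,cv2.COLOR_RGB2HSV)
H=hsv[212:242,184:214].reshape(-1,3);Q=P[212:242,184:214].reshape(-1,3)
m=(H[:,1]>120)&((H[:,0]<12)|(H[:,0]>165))
print(m.sum(),np.nanpercentile(Q[m,2],[1,50,99]))
q=Q[m&(Q[:,2]>80)][:,:2].astype(np.float32); print('cup rim',len(q),cv2.minEnclosingCircle(q))
print('board z',np.nanmedian(P[270:300,440:500,2]))
for n,(a,b,c,d) in dict(tin=(182,130,214,162),holder=(112,152,145,188),jar=(336,125,362,155),tray=(64,226,140,280),blueA=(300,240,343,278),blueB=(354,268,390,310),blueC=(360,163,395,210)).items():
    q=P[b:d,a:c].reshape(-1,3);q=q[q[:,2]>15];print(n,np.nanmin(q,0).round(),np.nanmax(q,0).round())
a=cv2.resize(I[143:197,236:281],(400,480),interpolation=3);b=cv2.resize(I[205:265,340:390],(400,480),interpolation=3)
cv2.imwrite('pics/c.png',np.hstack([a,b])[:,:,::-1])
p,f=cam('wrist');s=telemetry.sense();T=rot(s['tool_rot'])
print('wrist in tool',T.T@(p['origin']-s['tcp_pos']),'\n',T.T@rot(p['attitude']),p['cx'],p['cy'],f,p['k1'])
E
```

```text
68 [-2.98655919 87.20814703 94.47669779]
cup rim 44 ((465.5685729980469, 217.34022521972656), 26.917827606201172)
board z -0.8695235677967048
tin [671. 185.  15.] [758. 273.  68.]
holder [617. 401.  15.] [653. 455. 129.]
jar [ 703. -256.   18.] [ 764. -192.   97.]
tray [321. 398.  15.] [472. 615.  43.]
blueA [ 328. -190.   15.] [424. -85.  94.]
blueB [ 242. -332.   15.] [ 320. -235.   97.]
blueC [ 561. -349.   15.] [ 650. -277.   98.]
wrist in tool [  66.63623428   -0.8737419  -140.26329225] 
 [[ 3.60066392e-04 -9.69881434e-01 -2.43577243e-01]
 [ 9.99999893e-01  4.20342950e-04 -1.95488172e-04]
 [ 2.91986325e-04 -2.43577147e-01  9.69881482e-01]] 279.3501587727264 211.09068212839236 365.1213951207745 -0.07575040975374975
```

View pics/c.png

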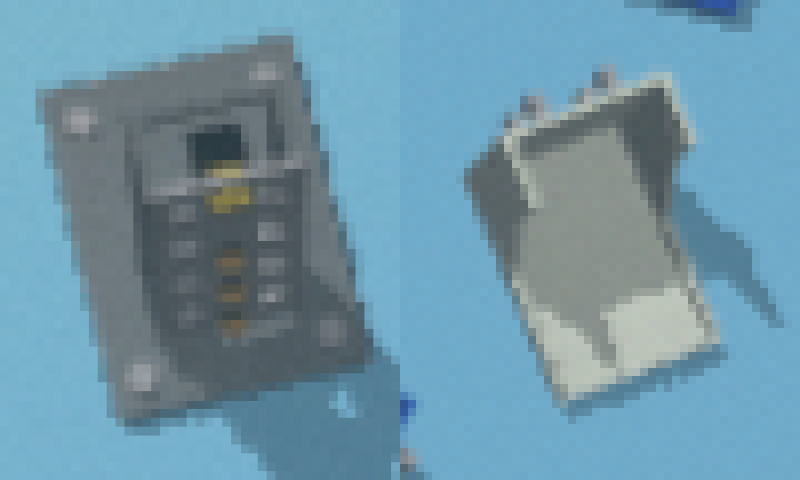

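The crop shows the strip and yellow catch facing the robot, and the bracket's tabs pointing away from it. The cup is at (466,217). I'll take a tilted look at the strip first.

```bash
cat >> h.py <<'E'
def tool(yaw,pitch=0):
    y=np.radians(yaw);t=np.radians(pitch);u=np.array([np.cos(y),np.sin(y),0]);k=np.array([0,0,1.])
    x=u*np.cos(t)+k*np.sin(t);z=u*np.sin(t)-k*np.cos(t);return np.stack([x,np.cross(z,x),z],1)
def go(pos,Rg):
    s=telemetry.sense();T=rot(s['tool_rot'])
    d=T.T@(np.array(pos)-s['tcp_pos']);w=R.from_matrix(T.T@Rg).as_rotvec()
    print('t',s['time'],'lin',(d/500).round(4),'tw',(w/np.pi).round(4),'rows',np.linalg.norm(d)/62.5,np.degrees(np.linalg.norm(w))/10.7)
E
python3 - <<'E'
from h import *
go((350,-280,260),tool(15));go((524,12,220),tool(14.4,59))
E
```

```text
t 0.1 lin [ 0.5312 -0.5273 -0.0317] tw [-0.0004  0.      0.    ] rows 5.993585918079531 0.006587752199539186
t 0.1 lin [ 1.0185 -1.0013  0.0488] tw [-0.0021  0.3278  0.0028] rows 11.432800172212643 5.5147197756507556
```

>>> step_arm:
  targets:
    - {"twist": [0, 0, 0], "linear": [0.12, -0.12, 0], "claw": 0}
    - {"twist": [0, 0, 0], "linear": [0.2, -0.2, 0], "claw": 0}
    - {"twist": [0, 0.06, 0], "linear": [0.28, -0.28, 0], "claw": 0}
    - {"twist": [0, 0.12, 0], "linear": [0.36, -0.36, 0], "claw": 0}
    - {"twist": [0, 0.18, 0], "linear": [0.44, -0.44, 0], "claw": 0}
    - {"twist": [0, 0.23, 0], "linear": [0.52, -0.52, 0], "claw": 0}
    - {"twist": [0, 0.28, 0], "linear": [0.6, -0.6, 0], "claw": 0}
    - {"twist": [0, 0.3278, 0], "linear": [0.68, -0.68, 0], "claw": 0}

```text
time: 1.1
tcp_pos: [403.1, -190.3, 247.5]
tool_rot: [0.863, 0.116, 0.487, -0.065]
force: [-36.7, 78.4, -72.9]
opening: 87.0
finger_force: 0.0
```

```bash
python3 - <<'E'
from h import *
s=telemetry.sense();print(s['tcp_pos'],s['joint_pos'].round(2),s['force']);go((524,12,220),tool(14.4,59))
E
```

```text
[ 403.09704445 -190.34097253  247.48967299] [ 1.05 -0.25 -0.09  2.42 -1.27  1.03  0.42] [-36.70481146  78.36428507 -72.8927605 ]
t 1.1 lin [ 0.1293 -0.3267  0.3191] tw [-0.004   0.0009  0.003 ] rows 3.7969276319043543 0.08524777794965185
```

>>> step_arm:
  targets:
    - {"twist": [0, 0, 0], "linear": [0, 0, 0], "claw": 0}
    - {"twist": [0, 0, 0], "linear": [0.01, -0.02, 0.02], "claw": 0}
    - {"twist": [0, 0, 0], "linear": [0.025, -0.06, 0.06], "claw": 0}
    - {"twist": [0, 0, 0], "linear": [0.05, -0.13, 0.13], "claw": 0}
    - {"twist": [0, 0, 0], "linear": [0.075, -0.2, 0.2], "claw": 0}
    - {"twist": [0, 0, 0], "linear": [0.1, -0.26, 0.26], "claw": 0}
    - {"twist": [0, 0, 0], "linear": [0.12, -0.31, 0.3], "claw": 0}
    - {"twist": [0, 0, 0], "linear": [0.13, -0.327, 0.319], "claw": 0}

```text
time: 2.1
tcp_pos: [549.6, 7.4, 248.8]
tool_rot: [0.874, 0.117, 0.467, -0.068]
force: [0.1, 0.1, 0.1]
opening: 87.2
finger_force: 0.0
```

```bash
python3 - <<'E'
from h import *
s=telemetry.sense();print(s['tcp_pos'],s['joint_pos'].round(2),s['force']);go((524,12,220),tool(14.4,59))
I,D,P,p,f=shot('wrist','w1.png');np.savez('w1.npz',I=I,D=D,P=P)
E
```

```text
[549.60971764   7.44430944 248.75168216] [-0.08 -0.3   0.14  2.42 -1.27  0.26 -0.1 ] [0.11349086 0.10101892 0.11036995]
t 2.1 lin [-0.074 -0.022 -0.007] tw [-0.0068  0.015   0.001 ] rows 0.6203526597549571 0.27750185012193146
```

View pics/w1.png

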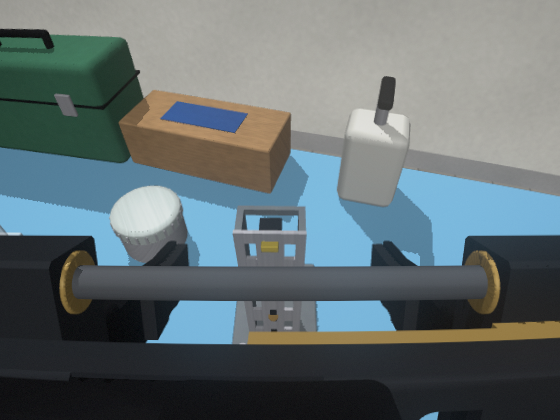

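The strip is visible around (270,240), with the yellow catch at (270,246) and the slots at about (255/285, 250) and lower. The gripper rod hides part of it.

```bash
python3 - <<'E'
from h import *
z=np.load('w1.npz');P=z['P'];I=z['I'];hsv=cv2.cvtColor(I,cv2.COLOR_RGB2HSV)
Q=P[200:335,225:325].reshape(-1,3);H=hsv[200:335,225:325].reshape(-1,3)
y=(H[:,0]>20)&(H[:,0]<35)&(H[:,1]>140)&(H[:,2]>80)
print('yellow');v,u=np.nonzero(y.reshape(135,100));print(np.c_[v+200,u+225].min(0),np.c_[v+200,u+225].max(0)); print(Q[y][:,2].min(),Q[y][:,2].max(),Q[y].mean(0),np.percentile(Q[y],[5,95],axis=0))
c,s=np.cos(np.radians(14.4)),np.sin(np.radians(14.4));L=np.c_[(Q[:,:2]-[612.1,34.6])@np.array([[c,-s],[s,c]]),Q[:,2]]
m=(np.abs(L[:,0])<6)&(L[:,2]>60)&(L[:,2]<187)&(np.abs(L[:,1])<30)&~y
q=L[m]
for _ in range(3):
    A=np.c_[q[:,1:],np.ones(len(q))];k=np.linalg.lstsq(A,q[:,0],rcond=None)[0];r=q[:,0]-A@k;q=q[abs(r)<1.5]
print('plane',k,r.std(),len(q),'y',np.percentile(q[:,1],[0,2,50,98,100]),'z',q[:,2].min(),q[:,2].max())
m=(Q[:,2]>183)&(Q[:,2]<200)&(abs(L[:,0]-15)<30);print('top',np.percentile(Q[m,2],[5,50,95]),cv2.minAreaRect(L[m][:,:2].astype(np.float32)))
h=np.histogram(q[:,2],np.arange(90,195,3));print(h)
cv2.imwrite('pics/c2.png',cv2.resize(I[200:335,225:325],None,fx=4.4,fy=4.4,interpolation=2)[:,:,::-1])
E
```

```text
yellow
[244 261] [247 276]
179.73027577921172 181.93327314818137 [615.15154444  34.5648458  180.81000946] [[613.65772728  30.28218704 180.13820259]
 [616.56174275  38.96566484 181.38318024]]
plane [-0.12640546 -0.00912598  4.04421907] 0.7236469364205478 114 y [-25.43883429 -24.02691032  -1.32608881   4.88422834   4.92990192] z 68.87465353163213 182.23172161831945
top [183.20979509 185.06907563 189.6955916 ] ((21.6236515045166, -0.8409938812255859), (32.221744537353516, 50.33959197998047), 0.12144030630588531)
(array([ 0,  0,  0,  0,  0,  0,  0,  0,  0,  0,  0,  0,  0,  0,  0,  0,  0,
        0,  0,  0,  0,  0,  0,  3,  0,  1,  0,  1, 23, 33, 25,  0,  0,  0]), array([ 90,  93,  96,  99, 102, 105, 108, 111, 114, 117, 120, 123, 126,
       129, 132, 135, 138, 141, 144, 147, 150, 153, 156, 159, 162, 165,
       168, 171, 174, 177, 180, 183, 186, 189, 192]))
```

View pics/c2.png

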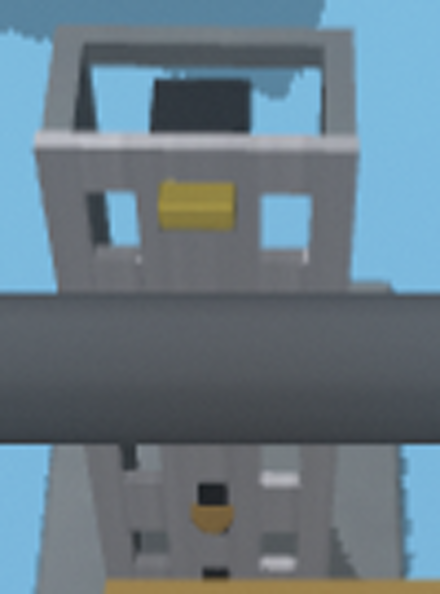

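```bash
python3 - <<'E'
from h import *
s=telemetry.sense();print(s['time'],s['tcp_pos'],np.abs(s['qd']).max())
z=np.load('w1.npz');P=z['P']
I,D,P2,p,f=shot('wrist');print('moved since w1',np.nanmedian(abs(P2-P).reshape(-1,3),0)); np.savez('w1b.npz',I=I,P=P2,D=D)
c,sn=np.cos(np.radians(14.4)),np.sin(np.radians(14.4))
def loc(Q): return np.concatenate([(Q[...,:2]-[612.1,34.6])@np.array([[c,-sn],[sn,c]]),Q[...,2:]],-1)
L=loc(P2)
for v in range(228,268,1): print(v,L[v,250].round(1),L[v,264].round(1),L[v,270].round(1),L[v,286].round(1),L[v,297].round(1), I[v,270],I[v,254])
print('foot/board',np.nanmedian(P2[310:335,180:225,2]))
E
```

```text
2.15 [549.81934968  13.8694451  247.94389625] 0.1777056274580128
moved since w1 [1.15160764 7.68696923 1.21379787]
228 [ 16.5  19.7 184.6] [168.8  26.1  -0.5] [ 18.4   5.9 182.6] [ 18.5  -5.3 182.7] [169.6 -18.5  -0.3] [48 57 63] [58 69 76]
229 [ 15.2  19.6 185.1] [167.6  26.1  -1.2] [ 16.9   5.8 183.3] [ 16.5  -5.3 184.1] [167.9 -18.5  -0.4] [47 56 63] [57 67 74]
230 [ 14.5  19.6 184.8] [164.6  25.9   0.3] [ 17.    5.9 182.1] [ 15.8  -5.4 183.9] [166.1 -18.5  -0.2] [60 66 73] [87 93 99]
231 [  9.7  18.8 189.6] [163.7  25.9  -0.7] [ 15.4   5.8 182.9] [ 15.   -5.4 183.8] [164.3 -18.4  -0.2] [127 130 136] [152 155 162]
232 [  9.   18.8 189.5] [  9.4   9.4 189.2] [  9.9   5.4 188.7] [  9.7  -5.4 189.2] [  9.7 -12.8 189.4] [174 176 183] [186 187 196]
233 [  8.2  18.7 189.4] [  8.2   9.3 189.6] [  8.1   5.3 189.8] [  8.2  -5.5 190. ] [  8.7 -12.8 189.7] [173 174 182] [185 187 195]
234 [  6.5  18.5 190.4] [  7.5   9.3 189.5] [  8.1   5.3 188.8] [  7.8  -5.5 189.4] [  8.  -12.8 189.5] [155 158 164] [159 161 168]
235 [  7.1  18.7 188.6] [  7.2   9.3 188.8] [  7.1   5.2 188.9] [  6.6  -5.5 18
[... 3619 characters left out ...]
] [105 107 113]
263 [  7.8  21.1 154.2] [  6.5  10.5 156.4] [  6.5   6.1 156.7] [  6.6  -5.6 156.8] [  6.7 -13.7 157. ] [105 107 113] [105 108 114]
264 [  7.8  21.2 152.8] [  7.7  10.7 153.3] [  6.7   6.2 155.1] [  7.1  -5.6 154.9] [  7.8 -13.8 154. ] [105 108 112] [105 108 113]
265 [  7.6  21.3 151.8] [  7.5  10.8 152.3] [  7.6   6.3 152.4] [  7.   -5.7 153.7] [  8.2 -13.8 152.1] [105 108 112] [104 107 112]
266 [-97.9   1.6 310.2] [-96.9  -1.5 308.7] [-97.4  -3.  309.6] [-97.4  -6.7 309.6] [-96.8  -9.3 308.9] [ 92  94 100] [ 91  95 101]
267 [-97.7   1.7 309.5] [-97.7  -1.6 309.6] [-98.2  -3.  310.4] [-98.5  -6.7 310.9] [-98.   -9.2 310.2] [77 83 89] [79 85 91]
foot/board 0.09927537225934202
```

>>> step_arm:
  targets:
    - {"twist": [0, 0, 0], "linear": [0, 0, 0], "claw": 0}
    - {"twist": [0, 0, 0], "linear": [0, 0, 0], "claw": 0}
    - {"twist": [0, 0, 0], "linear": [0, 0, 0], "claw": 0}
    - {"twist": [0, 0, 0], "linear": [0, 0, 0], "claw": 0}
    - {"twist": [0, 0, 0], "linear": [0, 0, 0], "claw": 0}
    - {"twist": [0, 0, 0], "linear": [0, 0, 0], "claw": 0}
    - {"twist": [0, 0, 0], "linear": [0, 0, 0], "claw": 0}
    - {"twist": [0, 0, 0], "linear": [0, 0, 0], "claw": 0}

```text
time: 3.2
tcp_pos: [549.2, 6.6, 248.9]
tool_rot: [0.874, 0.118, 0.467, -0.067]
force: [0.9, 1.0, 0.1]
opening: 87.1
finger_force: 0.0
```

```bash
python3 - <<'E'
from h import *
s=telemetry.sense();print(s['time'],s['tcp_pos'],np.abs(s['qd']).max())
I,D,P,p,f=shot('wrist','w2.png');np.savez('w2.npz',I=I,P=P,D=D)
c,sn=np.cos(np.radians(14.4)),np.sin(np.radians(14.4))
L=np.concatenate([(P[...,:2]-[612.1,34.6])@np.array([[c,-sn],[sn,c]]),P[...,2:]],-1)
q=L.reshape(-1,3);q=q[(abs(q[:,0]-3)<7)&(abs(q[:,1])<32)&(q[:,2]>150)&(q[:,2]<188)]
q0=q[np.argsort(q[:,0])]
k=np.array([0,0,np.median(q[:,0])]);g=q
for t in(3,2,1.5,1.5):
    g=q[abs(q[:,0]-q[:,1:]@k[:2]-k[2])<t];k=np.linalg.lstsq(np.c_[g[:,1:],np.ones(len(g))],g[:,0],rcond=None)[0]
print('plane',k,len(g),'x at 170',k[1]*170+k[2],'yaw corr deg',np.degrees(k[0]))
hi=g[(g[:,2]>152)]
for a in range(152,188,4):
    b=g[(g[:,2]>=a)&(g[:,2]<a+4)];print(a,len(b),b[:,1].min().round(1),b[:,1].max().round(1),b[:,0].mean().round(2))
# slot region in plane: rays that pass through plane at deep depth
hist,_,_=np.histogram2d(g[:,2],g[:,1],[np.arange(150,192,1.5),np.arange(-30,31,2)])
for i in range(len(hist))[::-1]: print(150+1.5*i,''.join('%2d'%min(9,n) for n in hist[i]))
t=L.reshape(-1,3);t=t[(abs(t[:,0]-18)<30)&(abs(t[:,1])<35)&(t[:,2]>186)&(t[:,2]<194)];print('top rect',np.median(t[:,2]),cv2.minAreaRect(t[:,:2].astype(np.float32)))
cz=L[...,0]<k[1]*175+k[2]-4; cz&=(abs(L[...,1])<12)&(L[...,2]>165)&(L[...,2]<190)&(L[...,0]>-20);print('catch',L[cz].min(0),L[cz].max(0),cz.sum())
E
```

```text
3.2 [549.24766082   6.63684792 248.86972442] 0.0018306171509904347
plane [ 6.94630329e-03 -7.00312273e-03  8.17606004e+00] 1679 x at 170 6.985529178656879 yaw corr deg 0.39799386190870145
152 186 -25.9 23.7 7.07
156 239 -25.7 24.1 7.05
160 151 -25.6 24.1 7.0
164 144 -25.4 24.0 6.94
168 99 -25.3 24.2 6.94
172 107 -25.8 23.9 6.89
176 146 -25.6 24.1 6.97
180 274 -25.4 24.2 6.85
184 255 -25.8 24.2 6.95
189.0  0 0 0 0 0 0 0 0 0 0 0 0 0 0 0 0 0 0 0 0 0 0 0 0 0 0 0 0 0 0
187.5  0 0 0 1 3 1 2 0 2 1 1 2 1 1 1 1 1 2 3 1 2 3 3 2 1 0 3 0 0 0
186.0  0 0 4 2 4 3 4 4 3 3 5 3 4 6 5 3 4 1 0 4 4 4 2 2 3 5 4 0 0 0
184.5  0 0 2 5 3 4 5 5 5 5 5 6 3 3 1 3 2 7 6 4 5 4 4 4 4 3 1 1 0 0
183.0  0 0 3 3 6 4 4 4 3 4 3 3 6 3 4 4 7 3 4 6 3 4 3 4 5 3 5 1 0 0
181.5  0 0 4 4 3 4 3 5 3 3 3 3 3 4 6 6 2 5 4 1 3 4 5 4 3 5 5 0 0 0
180.0  0 0 2 3 5 4 5 3 5 3 7 7 4 4 3 5 7 5 4 5 3 5 4 4 5 2 4 0 0 0
178.5  0 0 5 4 4 5 3 4 3 5 3 1 1 0 0 1 0 2 3 4 3 3 3 3 3 6 3 0 0 0
177.0  0 0 5 2 1 2 1 0 2 1 4 2 0 0 0 0 0 1 5 2 2 3 3 3 2 3 4 1 0 0
175.5  0 0 1 5 5 1 0 0 0 2 3 2 0 0 0 0 0 1 3 0 0 0 0 3 6 2 4 0 0 0
174.0  0 0 5 4 3 2 0 0 0 2 4
[... 630 characters left out ...]
0 1 3 0 0 0
159.0  0 0 2 3 3 4 7 4 3 5 4 6 2 2 4 3 0 3 4 5 5 6 7 6 4 5 7 0 0 0
157.5  0 0 6 5 2 4 1 3 6 6 2 0 5 6 2 5 5 3 3 2 3 5 2 3 2 4 1 0 0 0
156.0  0 0 3 2 3 2 5 1 2 4 2 5 3 3 2 3 2 2 2 5 1 2 2 2 4 4 3 2 0 0
154.5  0 0 3 2 3 4 3 3 5 2 1 4 4 1 3 3 5 4 5 1 1 3 4 3 3 2 2 0 0 0
153.0  0 0 2 3 0 3 3 3 4 2 4 3 3 4 4 3 2 2 2 3 2 3 3 3 2 2 4 0 0 0
151.5  0 0 2 3 2 2 2 0 2 3 3 4 2 2 1 3 0 1 3 2 4 3 1 3 4 2 3 0 0 0
150.0  0 0 2 3 2 3 3 1 2 3 0 1 3 2 2 3 2 3 3 2 3 3 2 3 4 3 6 0 0 0
top rect 188.96301778235093 ((20.014404296875, -1.3230209350585938), (49.71202087402344, 29.30855941772461), 88.40607452392578)
catch [  0.78024998  -6.85620191 175.02490797] [  2.90783803   4.89081112 182.04167537] 103
```

```bash
python3 - <<'E'
from h import *
go((476,-257,230),tool(20.8))
E
```

```text
t 3.25 lin [-0.186   0.4683 -0.2166] tw [ 0.012  -0.3126 -0.0273] rows 4.388019770929442 5.283361566176144
```

>>> step_arm:
  targets:
    - {"twist": [0, -0.02, 0], "linear": [-0.01, 0.02, -0.01], "claw": 0}
    - {"twist": [0.002, -0.07, -0.005], "linear": [-0.03, 0.08, -0.04], "claw": 0}
    - {"twist": [0.005, -0.12, -0.01], "linear": [-0.065, 0.17, -0.08], "claw": 0}
    - {"twist": [0.007, -0.175, -0.015], "linear": [-0.105, 0.26, -0.12], "claw": 0}
    - {"twist": [0.009, -0.23, -0.02], "linear": [-0.14, 0.35, -0.16], "claw": 0}
    - {"twist": [0.011, -0.275, -0.024], "linear": [-0.165, 0.42, -0.195], "claw": 0}
    - {"twist": [0.012, -0.3, -0.027], "linear": [-0.18, 0.456, -0.21], "claw": 0}
    - {"twist": [0.012, -0.3126, -0.0273], "linear": [-0.186, 0.4683, -0.2166], "claw": 0}

```text
time: 4.25
tcp_pos: [476.0, -257.7, 229.4]
tool_rot: [0.984, 0.18, -0.001, -0.0]
force: [0.4, 0.1, -0.7]
opening: 87.0
finger_force: 0.0
```

>>> step_arm:
  targets:
    - {"twist": [0, 0, 0], "linear": [0, 0, 0], "claw": 0}
    - {"twist": [0, 0, 0], "linear": [0, 0, 0], "claw": 0}
    - {"twist": [0, 0, 0], "linear": [0, 0, 0], "claw": 0}
    - {"twist": [0, 0, 0], "linear": [0, 0, 0], "claw": 0}
    - {"twist": [0, 0, 0], "linear": [0, 0, 0], "claw": 0}
    - {"twist": [0, 0, 0], "linear": [0, 0, 0], "claw": 0}
    - {"twist": [0, 0, 0], "linear": [0, 0, 0], "claw": 0}
    - {"twist": [0, 0, 0], "linear": [0, 0, 0], "claw": 0}

```text
time: 5.25
tcp_pos: [476.0, -257.1, 229.9]
tool_rot: [0.984, 0.18, 0.0, -0.0]
force: [0.3, 0.3, 0.5]
opening: 87.0
finger_force: 0.0
```

```bash
python3 - <<'E'
from h import *
s=telemetry.sense();print(s['time'],s['tcp_pos'],np.abs(s['qd']).max())
I,D,P,p,f=shot('wrist','w3.png');np.savez('w3.npz',I=I,P=P,D=D)
q=P.reshape(-1,3);q=q[(abs(q[:,0]-476)<90)&(abs(q[:,1]+257)<90)]
for lo,hi in((76,82),(84,96)):
    g=q[(q[:,2]>lo)&(q[:,2]<hi)];print(lo,len(g),np.median(g[:,2]),cv2.minAreaRect(g[:,:2].astype(np.float32)))
t=q[q[:,2]>15];print('all>15',cv2.minAreaRect(t[:,:2].astype(np.float32)))
print('board',np.nanmedian(q[q[:,2]<10][:,2]))
E
```

```text
5.25 [ 475.97059753 -257.0663625   229.9417097 ] 0.001685126812614705
76 172 78.95564818702022 ((456.97442626953125, -219.47023010253906), (44.77936935424805, 154.78591918945312), 35.879783630371094)
84 858 89.71406743873987 ((456.07421875, -219.3356170654297), (47.59838104248047, 155.46119689941406), 34.502845764160156)
all>15 ((474.0015869140625, -233.90933227539062), (85.49661254882812, 198.834716796875), 33.547786712646484)
board 0.37626039067288275
```

View pics/w3.png

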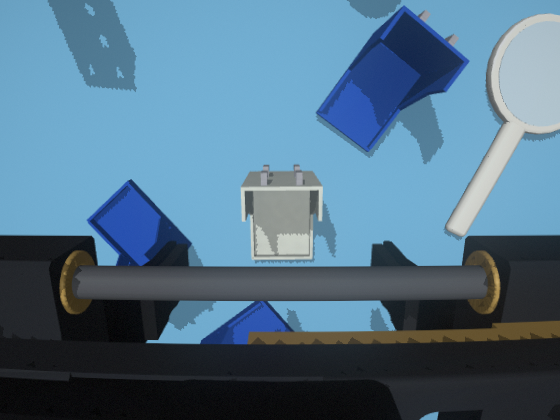

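The bracket sits squarely in view at columns 241-322, rows 165-262, with its tabs at (265,170) and (297,170) pointing up. Next I'll fit it alone.

```bash
python3 - <<'E'
from h import *
z=np.load('w3.npz');P=z['P'];a=P[160:264,236:330].reshape(-1,3)
U=np.array([np.cos(np.radians(20.8)),np.sin(np.radians(20.8))]);V=np.array([-U[1],U[0]])
L=np.c_[(a[:,:2]-[476,-257])@U,(a[:,:2]-[476,-257])@V,a[:,2]]
for lo,hi in((86,95),(79,83.5),(10,18),(1.5,6)):
    g=L[(L[:,2]>lo)&(L[:,2]<hi)];print(lo,len(g),np.median(g[:,2]),np.percentile(g[:,:2],[0,2,98,100],axis=0).round(1).tolist(),cv2.minAreaRect(g[:,:2].astype(np.float32)))
g=L[(L[:,2]>86)&(L[:,2]<95)&(abs(L[:,1])<30)]
print('rear plate top', np.polyfit(g[:,1],g[:,0],1),g[:,0].min(),g[:,0].max())
E
```

```text
86 672 89.95205120105047 [[-11.9, -33.0], [-10.5, -32.6], [16.2, 31.0], [16.4, 31.2]] ((2.291128158569336, -0.8949508666992188), (28.199052810668945, 64.19134521484375), 0.11348167806863785)
79 138 81.77496621032677 [[-12.0, -32.7], [-10.8, -30.1], [26.2, 28.6], [26.3, 30.6]] ((7.244319915771484, -1.1262626647949219), (37.95800018310547, 63.373783111572266), 0.55772465467453)
10 464 12.049167411336697 [[-75.8, -33.4], [-75.7, -33.0], [16.1, 30.7], [16.4, 30.9]] ((-29.978839874267578, -0.9841461181640625), (92.2913818359375, 63.84109115600586), 0.6143287420272827)
1.5 3748 3.2069671802163953 [[-83.8, -51.9], [-72.9, -30.3], [15.0, 27.6], [27.3, 46.8]] ((-28.19391632080078, -2.4633331298828125), (111.02704620361328, 98.74634552001953), 0.13020651042461395)
rear plate top [-0.10302399 11.65390477] -11.867725551492242 16.44532183090435
```

```bash
python3 - <<'E'
from h import *
go((477.6,-257.3,77),tool(21.0))
E
```

```text
t 5.3 lin [0.0028 0.0017 0.3059] tw [-0.     -0.     -0.0011] rows 2.447235264439878 0.019272008546117665
```

>>> step_arm:
  targets:
    - {"twist": [0, 0, -0.001], "linear": [0.003, 0.002, 0.03], "claw": 0}
    - {"twist": [0, 0, -0.001], "linear": [0.003, 0.002, 0.1], "claw": 0}
    - {"twist": [0, 0, -0.001], "linear": [0.003, 0.002, 0.18], "claw": 0}
    - {"twist": [0, 0, -0.001], "linear": [0.003, 0.002, 0.25], "claw": 0}
    - {"twist": [0, 0, -0.001], "linear": [0.003, 0.002, 0.29], "claw": 0}
    - {"twist": [0, 0, -0.001], "linear": [0.003, 0.002, 0.306], "claw": 0}
    - {"twist": [0, 0, -0.001], "linear": [0.003, 0.002, 0.306], "claw": 0}
    - {"twist": [0, 0, -0.001], "linear": [0.003, 0.002, 0.306], "claw": 0.15}

```text
time: 6.3
tcp_pos: [478.3, -257.7, 77.8]
tool_rot: [0.983, 0.182, 0.001, 0.0]
force: [-0.1, -0.2, 1.1]
opening: 82.5
finger_force: 0.0
```

>>> step_arm:
  targets:
    - {"twist": [0, 0, 0], "linear": [0, 0, 0], "claw": 0.25}
    - {"twist": [0, 0, 0], "linear": [0, 0, 0], "claw": 0.4}
    - {"twist": [0, 0, 0], "linear": [0, 0, 0], "claw": 0.6}
    - {"twist": [0, 0, 0], "linear": [0, 0, 0], "claw": 1}
    - {"twist": [0, 0, 0], "linear": [0, 0, 0], "claw": 1}
    - {"twist": [0, 0, 0], "linear": [0, 0, 0], "claw": 1}
    - {"twist": [0, 0, 0], "linear": [0, 0, 0], "claw": 1}
    - {"twist": [0, 0, 0], "linear": [0, 0, 0], "claw": 1}
  grip_force: 30

```text
time: 7.3
tcp_pos: [478.1, -257.7, 77.4]
tool_rot: [0.983, 0.182, 0.0, 0.0]
force: [0.1, -0.6, 4.9]
opening: 63.9
finger_force: 30.0
```

```bash
python3 - <<'E'
from h import *
s=telemetry.sense();print(s['tcp_pos'],s['force'],s['opening'],s['finger_force'])
E
```

```text
[ 478.11516618 -257.66355078   77.43425129] [ 0.13020568 -0.63439524  4.93046882] 63.94218478303991 29.979965162929147
```

```bash
cat >> h.py <<'E'
S=np.array([619.1,35.6]);u=np.array([np.cos(np.radians(14)),np.sin(np.radians(14))]);v=np.array([-u[1],u[0]])
def bt(x,y,z): # tcp for bracket origin at upright coords, z=origin height
    return np.r_[S+u*(x-14.7)+v*y, z+77.4]
def rep():
    s=telemetry.sense();d=s['tcp_pos'][:2]-S
    print('t %.2f x %.2f y %.2f z %.2f'%(s['time'],d@u+14.7,d@v,s['tcp_pos'][2]-77.4),'Fx %.1f Fy %.1f Fz %.1f'%(s['force'][:2]@u,s['force'][:2]@v,s['force'][2]),'open %.1f'%s['opening'],'tq',s['wrist_torque'].round(2),'rv',np.degrees(R.from_matrix(tool(14).T@rot(s['tool_rot'])).as_rotvec()).round(2))
E
python3 - <<'E'
from h import *
go(bt(-50,0,93.5),tool(14.0))
E
```

```text
t 7.3 lin [ 0.3449 -0.4624 -0.1869] tw [ 0.0002 -0.0003  0.0387] rows 4.8509328373821745 0.651145080215782
```

>>> step_arm:
  targets:
    - {"twist": [0, 0, 0], "linear": [0, 0, -0.03], "claw": 1}
    - {"twist": [0, 0, 0], "linear": [0, 0, -0.1], "claw": 1}
    - {"twist": [0, 0, 0], "linear": [0.03, -0.04, -0.17], "claw": 1}
    - {"twist": [0, 0, 0.008], "linear": [0.1, -0.13, -0.22], "claw": 1}
    - {"twist": [0, 0, 0.016], "linear": [0.17, -0.23, -0.22], "claw": 1}
    - {"twist": [0, 0, 0.024], "linear": [0.24, -0.32, -0.21], "claw": 1}
    - {"twist": [0, 0, 0.032], "linear": [0.3, -0.4, -0.2], "claw": 1}
    - {"twist": [0, 0, 0.0387], "linear": [0.335, -0.448, -0.19], "claw": 1}

```text
time: 8.3
tcp_pos: [553.7, 14.9, 172.0]
tool_rot: [0.992, 0.123, -0.0, -0.0]
force: [-0.8, -0.1, -3.6]
opening: 63.7
finger_force: 30.0
```

```bash
python3 - <<'E'
from h import *
go(bt(-40,0,93.5),tool(14.0));rep()
E
```

```text
t 8.3 lin [ 0.0276 -0.0085  0.0023] tw [-0.0003  0.0002  0.0008] rows 0.23143116641075628 0.014635195970738677
t 8.30 x -53.77 y -4.28 z 94.64 Fx -0.8 Fy 0.1 Fz -3.6 open 63.7 tq [-0.06 -0.08 -0.01] rv [ 0.06 -0.03 -0.14]
```

>>> step_arm:
  targets:
    - {"twist": [0, 0, 0.0008], "linear": [0.02, -0.0085, 0.002], "claw": 1}
    - {"twist": [0, 0, 0.0008], "linear": [0.04, -0.0085, 0.002], "claw": 1}
    - {"twist": [0, 0, 0.0008], "linear": [0.06, -0.0085, 0.002], "claw": 1}
    - {"twist": [0, 0, 0.0008], "linear": [0.07, -0.0085, 0.002], "claw": 1}
    - {"twist": [0, 0, 0.0008], "linear": [0.07, -0.0085, 0.002], "claw": 1}
    - {"twist": [0, 0, 0.0008], "linear": [0.07, -0.0085, 0.002], "claw": 1}
    - {"twist": [0, 0, 0.0008], "linear": [0.07, -0.0085, 0.002], "claw": 1}
    - {"twist": [0, 0, 0.0008], "linear": [0.07, -0.0085, 0.002], "claw": 1}

```text
time: 9.3
tcp_pos: [586.8, 24.2, 171.1]
tool_rot: [0.993, 0.121, 0.0, -0.0]
force: [0.0, 0.3, -3.2]
opening: 63.8
finger_force: 30.0
```

```bash
python3 - <<'E'
from h import *
rep()
I,D,P,p,f=shot('wrist','w4.png');np.savez('w4.npz',I=I,P=P,D=D)
L=np.concatenate([(P[...,:2]-S)@np.stack([u,v],1),P[...,2:]],-1)
q=L.reshape(-1,3)
for n,lo,hi,a,b in(('strip top',186,193,-6,45),('plate top',175,189,-60,-8)):
    g=q[(q[:,2]>lo)&(q[:,2]<hi)&(q[:,0]>a)&(q[:,0]<b)&(abs(q[:,1])<60)]
    if len(g): print(n,len(g),np.median(g[:,2]),np.percentile(g[:,:2],[0,2,98,100],axis=0).round(1).tolist(),cv2.minAreaRect(g[:,:2].astype(np.float32)))
E
```

```text
t 9.30 x -19.42 y -3.22 z 93.69 Fx 0.1 Fy 0.3 Fz -3.2 open 63.8 tq [-0.03  0.02  0.  ] rv [0.   0.01 0.13]
strip top 1870 189.35847084459226 [[-0.2, -25.3], [0.1, -24.3], [29.1, 24.3], [30.1, 25.3]] ((14.978985786437988, -0.010370254516601562), (50.52241516113281, 30.33612632751465), 89.96959686279297)
plate top 3341 180.30082927920085 [[-47.8, -44.6], [-46.1, -34.7], [-9.9, 29.9], [-9.1, 39.9]] ((-28.425752639770508, -2.3320274353027344), (38.63551330566406, 84.4942855834961), 0.057213474065065384)
```

View pics/w4.png

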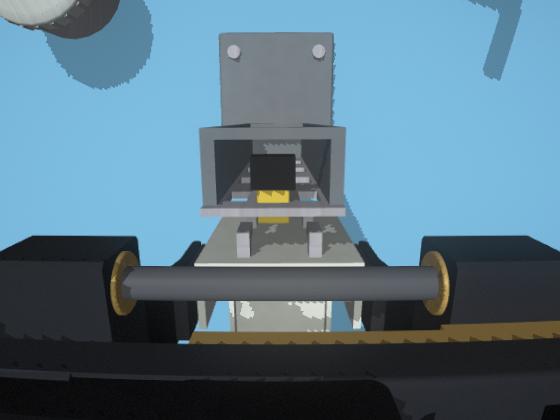

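The strip edges are at columns 202-346 and the lips at columns 244 and 315. The strip's yaw agrees, and the bracket sits about 2.3 mm to the right in y. I'll correct that and feel in.

>>> step_arm:
  targets:
    - {"twist": [0, 0, -0.0007], "linear": [0, -0.0046, 0], "claw": 1}
    - {"twist": [0, 0, -0.0007], "linear": [0.008, -0.0046, 0], "claw": 1}
    - {"twist": [0, 0, -0.0007], "linear": [0.014, -0.0046, 0], "claw": 1}
    - {"twist": [0, 0, -0.0007], "linear": [0.018, -0.0046, 0], "claw": 1}
    - {"twist": [0, 0, -0.0007], "linear": [0.021, -0.0046, 0], "claw": 1}
    - {"twist": [0, 0, -0.0007], "linear": [0.024, -0.0046, 0], "claw": 1}
    - {"twist": [0, 0, -0.0007], "linear": [0.026, -0.0046, 0], "claw": 1}
    - {"twist": [0, 0, -0.0007], "linear": [0.026, -0.0046, 0], "claw": 1}

```text
time: 10.35
tcp_pos: [599.0, 29.6, 171.0]
tool_rot: [0.993, 0.122, 0.0, -0.0]
force: [0.3, 0.5, -2.9]
opening: 63.8
finger_force: 30.0
```

```bash
python3 -c "
from h import *
rep()"
```

```text
t 10.35 x -6.28 y -0.94 z 93.61 Fx 0.4 Fy 0.4 Fz -2.9 open 63.8 tq [-0.01  0.01  0.01] rv [0.01 0.01 0.01]
```

>>> step_arm:
  targets:
    - {"twist": [0, 0, 0], "linear": [0.003, 0, 0], "claw": 1}
    - {"twist": [0, 0, 0], "linear": [0.005, 0, 0], "claw": 1}
    - {"twist": [0, 0, 0], "linear": [0.007, 0, 0], "claw": 1}
    - {"twist": [0, 0, 0], "linear": [0.009, 0, 0], "claw": 1}
    - {"twist": [0, 0, 0], "linear": [0.011, 0, 0], "claw": 1}
    - {"twist": [0, 0, 0], "linear": [0.012, 0, 0], "claw": 1}
    - {"twist": [0, 0, 0], "linear": [0.013, 0, 0], "claw": 1}
    - {"twist": [0, 0, 0], "linear": [0.013, 0, 0], "claw": 1}

```text
time: 11.35
tcp_pos: [605.2, 31.1, 171.0]
tool_rot: [0.993, 0.122, -0.0, -0.0]
force: [-3.0, -1.0, -1.8]
opening: 64.3
finger_force: 30.0
```

```bash
python3 -c "
from h import *
rep()"
```

```text
t 11.35 x 0.12 y -0.98 z 93.57 Fx -3.2 Fy -0.2 Fz -1.8 open 64.3 tq [-0.12  0.66  0.02] rv [ 0.01 -0.01  0.01]
```

>>> step_arm:
  targets:
    - {"twist": [0, 0, 0], "linear": [0.001, 0, 0], "claw": 1}
    - {"twist": [0, 0, 0], "linear": [0.002, 0, 0], "claw": 1}
    - {"twist": [0, 0, 0], "linear": [0.003, 0, 0], "claw": 1}
    - {"twist": [0, 0, 0], "linear": [0.004, 0, 0], "claw": 1}
    - {"twist": [0, 0, 0], "linear": [0.004, 0, 0], "claw": 1}
    - {"twist": [0, 0, 0], "linear": [0.004, 0, 0], "claw": 1}
    - {"twist": [0, 0, 0], "linear": [0.004, 0, 0], "claw": 1}
    - {"twist": [0, 0, 0], "linear": [0.004, 0, 0], "claw": 1}

```text
time: 12.35
tcp_pos: [605.4, 31.2, 170.9]
tool_rot: [0.993, 0.122, -0.002, 0.0]
force: [-15.1, -2.7, 5.6]
opening: 63.4
finger_force: 30.0
```

```bash
python3 -c "
from h import *
rep()"
```

```text
t 12.35 x 0.36 y -0.94 z 93.55 Fx -15.3 Fy 1.1 Fz 5.6 open 63.4 tq [-0.47  2.91 -0.13] rv [ 0.02 -0.24  0.04]
```

>>> step_arm:
  targets:
    - {"twist": [0, 0, 0], "linear": [-0.001, 0, 0.002], "claw": 1}
    - {"twist": [0, 0, 0], "linear": [-0.001, 0, 0.004], "claw": 1}
    - {"twist": [0, 0, 0], "linear": [-0.001, 0, 0.006], "claw": 1}
    - {"twist": [0, 0, 0], "linear": [-0.001, 0, 0.008], "claw": 1}
    - {"twist": [0, 0, 0], "linear": [-0.001, 0, 0.01], "claw": 1}
    - {"twist": [0, 0, 0], "linear": [-0.001, 0, 0.012], "claw": 1}
    - {"twist": [0, 0, 0], "linear": [-0.001, 0, 0.014], "claw": 1}
    - {"twist": [0, 0, 0], "linear": [-0.001, 0, 0.014], "claw": 1}

```text
time: 13.35
tcp_pos: [605.5, 30.8, 163.9]
tool_rot: [0.993, 0.121, -0.001, 0.0]
force: [-11.5, -2.4, 2.9]
opening: 64.1
finger_force: 30.0
```

```bash
python3 -c "
from h import *
rep()"
```

```text
t 13.35 x 0.36 y -1.36 z 86.54 Fx -11.7 Fy 0.5 Fz 2.9 open 64.1 tq [-0.64  2.16 -0.13] rv [-0.01 -0.16  0.05]
```

Sliding down freely while held flat. Continuing down.

>>> step_arm:
  targets:
    - {"twist": [0, 0, 0], "linear": [0, 0, 0.001], "claw": 1}
    - {"twist": [0, 0, 0], "linear": [0, 0, 0.002], "claw": 1}
    - {"twist": [0, 0, 0], "linear": [0, 0, 0.003], "claw": 1}
    - {"twist": [0, 0, 0], "linear": [0, 0, 0.004], "claw": 1}
    - {"twist": [0, 0, 0], "linear": [0, 0, 0.005], "claw": 1}
    - {"twist": [0, 0, 0], "linear": [0, 0, 0.006], "claw": 1}
    - {"twist": [0, 0, 0], "linear": [0, 0, 0.006], "claw": 1}
    - {"twist": [0, 0, 0], "linear": [0, 0, 0.006], "claw": 1}

```text
time: 14.35
tcp_pos: [605.5, 30.7, 161.1]
tool_rot: [0.993, 0.121, -0.001, 0.0]
force: [-10.6, -2.3, 2.7]
opening: 64.0
finger_force: 30.0
```

```bash
python3 -c "
from h import *
rep()"
```

```text
t 14.35 x 0.36 y -1.44 z 83.65 Fx -10.9 Fy 0.3 Fz 2.7 open 64.0 tq [-0.71  2.2  -0.18] rv [-0.01 -0.16  0.06]
```

>>> step_arm:
  targets:
    - {"twist": [0, 0, 0], "linear": [0, 0, 0.001], "claw": 1}
    - {"twist": [0, 0, 0], "linear": [0, 0, 0.002], "claw": 1}
    - {"twist": [0, 0, 0], "linear": [0, 0, 0.003], "claw": 1}
    - {"twist": [0, 0, 0], "linear": [0, 0, 0.004], "claw": 1}
    - {"twist": [0, 0, 0], "linear": [0, 0, 0.005], "claw": 1}
    - {"twist": [0, 0, 0], "linear": [0, 0, 0.006], "claw": 1}
    - {"twist": [0, 0, 0], "linear": [0, 0, 0.006], "claw": 1}
    - {"twist": [0, 0, 0], "linear": [0, 0, 0.006], "claw": 1}

```text
time: 15.35
tcp_pos: [605.6, 30.8, 160.8]
tool_rot: [0.993, 0.121, -0.001, 0.0]
force: [-22.2, -4.4, 25.1]
opening: 63.7
finger_force: 30.0
```

```bash
python3 -c "
from h import *
rep()"
```

```text
t 15.35 x 0.39 y -1.42 z 83.39 Fx -22.6 Fy 1.1 Fz 25.1 open 63.7 tq [-0.87  4.74 -0.19] rv [-0.04 -0.11  0.07]
```

>>> step_arm:
  targets:
    - {"twist": [0, 0, 0], "linear": [-0.001, 0, -0.001], "claw": 1}
    - {"twist": [0, 0, 0], "linear": [-0.002, 0, -0.003], "claw": 1}
    - {"twist": [0, 0, 0], "linear": [-0.003, 0, -0.004], "claw": 1}
    - {"twist": [0, 0, 0], "linear": [-0.003, 0, -0.004], "claw": 1}
    - {"twist": [0, 0, 0], "linear": [-0.003, 0, -0.004], "claw": 1}
    - {"twist": [0, 0, 0], "linear": [-0.003, 0, -0.004], "claw": 1}
    - {"twist": [0, 0, 0], "linear": [-0.003, 0, -0.004], "claw": 1}
    - {"twist": [0, 0, 0], "linear": [-0.003, 0, -0.004], "claw": 1}

```text
time: 16.35
tcp_pos: [605.5, 30.8, 160.9]
tool_rot: [0.993, 0.121, 0.0, 0.0]
force: [-5.3, -2.4, 5.6]
opening: 63.9
finger_force: 30.0
```

```bash
python3 - <<'E'
from h import *
rep()
I,D,P,p,f=shot('wrist','w5.png');np.savez('w5.npz',I=I,P=P,D=D)
L=np.concatenate([(P[...,:2]-S)@np.stack([u,v],1),P[...,2:]],-1)
hsv=cv2.cvtColor(I,cv2.COLOR_RGB2HSV);y=(hsv[...,0]>20)&(hsv[...,0]<35)&(hsv[...,1]>140)&(hsv[...,2]>60)&(abs(L[...,1])<12)&(L[...,2]>165)&(L[...,2]<190)
print('yellow',y.sum(),np.percentile(L[y],[2,50,98],axis=0).round(1).tolist() if y.any() else '')
w=(abs(L[...,1])>10)&(abs(L[...,1])<24)&(L[...,0]<-0.3)&(L[...,0]>-3.5)&(L[...,2]>165);print('plate top',np.percentile(L[w],[2,50,98],axis=0).round(1).tolist())
cv2.imwrite('pics/c5.png',cv2.resize(I[150:270,190:360],None,fx=4,fy=4,interpolation=2)[:,:,::-1])
E
```

```text
t 16.35 x 0.29 y -1.37 z 83.51 Fx -5.7 Fy -1.0 Fz 5.6 open 63.9 tq [-0.44  1.4  -0.14] rv [-0.02  0.04  0.05]
yellow 350 [[3.5, -5.6, 180.0], [5.5, -0.0, 181.3], [8.3, 5.6, 183.7]]
plate top [[-0.5, -12.1, 165.3], [-0.4, 0.2, 167.1], [-0.3, 15.3, 168.0]]
```

View pics/c5.png

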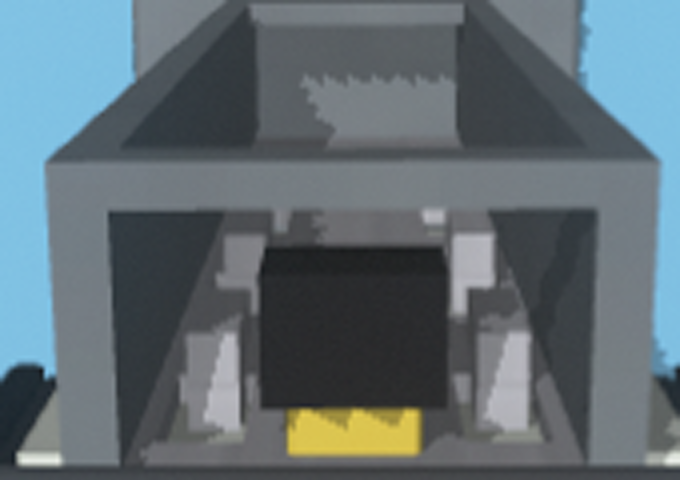

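Lips are visible behind the strip at crop positions (215,385) and (505,385), with the catch at (355,430). I can't see whether the catch is out on the front, so I'll release, back off and check from above.

>>> step_arm:
  targets:
    - {"twist": [0, 0, 0], "linear": [0, 0, 0], "claw": 0.5}
    - {"twist": [0, 0, 0], "linear": [0, 0, 0], "claw": 0}
    - {"twist": [0, 0, 0], "linear": [0, 0, 0], "claw": 0}
    - {"twist": [0, 0, 0], "linear": [0, 0, 0], "claw": 0}
    - {"twist": [0, 0, 0], "linear": [0, 0, -0.01], "claw": 0}
    - {"twist": [0, 0, 0], "linear": [0, 0, -0.06], "claw": 0}
    - {"twist": [0, 0, 0], "linear": [0, 0, -0.14], "claw": 0}
    - {"twist": [0, 0, 0], "linear": [-0.02, 0, -0.2], "claw": 0}

```text
time: 17.4
tcp_pos: [596.0, 29.0, 262.0]
tool_rot: [0.993, 0.122, 0.001, -0.0]
force: [0.0, -1.2, 0.5]
opening: 87.0
finger_force: 0.0
```

>>> step_arm:
  targets:
    - {"twist": [0, 0, 0], "linear": [-0.05, 0, -0.02], "claw": 0}
    - {"twist": [0, 0, 0], "linear": [-0.1, 0, -0.03], "claw": 0}
    - {"twist": [0, 0, 0], "linear": [-0.14, 0, -0.03], "claw": 0}
    - {"twist": [0, 0, 0], "linear": [-0.15, 0, -0.03], "claw": 0}
    - {"twist": [0, 0, 0], "linear": [-0.15, 0, -0.03], "claw": 0}
    - {"twist": [0, 0, 0], "linear": [-0.15, 0, -0.03], "claw": 0}
    - {"twist": [0, 0, 0], "linear": [-0.15, 0, -0.03], "claw": 0}
    - {"twist": [0, 0, 0], "linear": [-0.15, 0, -0.03], "claw": 0}

```text
time: 18.4
tcp_pos: [523.0, 10.7, 274.8]
tool_rot: [0.993, 0.122, -0.0, -0.0]
force: [0.4, -0.3, 0.7]
opening: 87.1
finger_force: 0.0
```

```bash
python3 - <<'E'
from h import *
s=telemetry.sense();print(s['time'],s['tcp_pos'],np.abs(s['qd']).max(),s['opening'])
I,D,P,p,f=shot('wrist','w6.png');np.savez('w6.npz',I=I,P=P,D=D)
L=np.concatenate([(P[...,:2]-S)@np.stack([u,v],1),P[...,2:]],-1);q=L.reshape(-1,3)
hsv=cv2.cvtColor(I,cv2.COLOR_RGB2HSV);y=(hsv[...,0]>20)&(hsv[...,0]<35)&(hsv[...,1]>140)&(hsv[...,2]>60)&(abs(L[...,1])<12)&(L[...,2]>165)&(L[...,2]<190)
print('yellow',y.sum(),np.percentile(L[y],[2,50,98],axis=0).round(1).tolist() if y.any() else '')
for n,a,b in(('cheek/plate top',168,178.5),('rim',88,102)):
    g=q[(q[:,2]>a)&(q[:,2]<b)&(q[:,0]<0.8)&(q[:,0]>-110)&(abs(q[:,1])<45)];print(n,len(g),np.median(g[:,2]),cv2.minAreaRect(g[:,:2].astype(np.float32)))
g=q[(abs(q[:,0]+55)<15)&(abs(q[:,1])<15)];print('shelf z',np.nanmedian(g[:,2]))
r,c=np.nonzero(y);a,b=int(r.mean()),int(c.mean());a0=max(a-50,0);cv2.imwrite('pics/c6.png',cv2.resize(I[a0:a0+120,max(b-80,0):b+80],None,fx=4.5,fy=4.5,interpolation=2)[:,:,::-1]);print(a,b)
E
```

```text
18.4 [522.96323019  10.7210933  274.7933756 ] 0.005019395738083195 87.06863118747705
yellow 231 [[-4.7, -5.2, 179.8], [-1.1, -0.3, 181.1], [7.6, 5.2, 182.6]]
cheek/plate top 976 173.50993637415948 ((-13.574334144592285, -0.15329742431640625), (28.259571075439453, 64.20741271972656), 0.04824235290288925)
rim 1238 93.95241931486416 ((-47.66319274902344, -0.7406387329101562), (89.66362762451172, 64.24063110351562), 0.3106291592121124)
shelf z 338.8786960147528
63 279
```

View pics/c6.png

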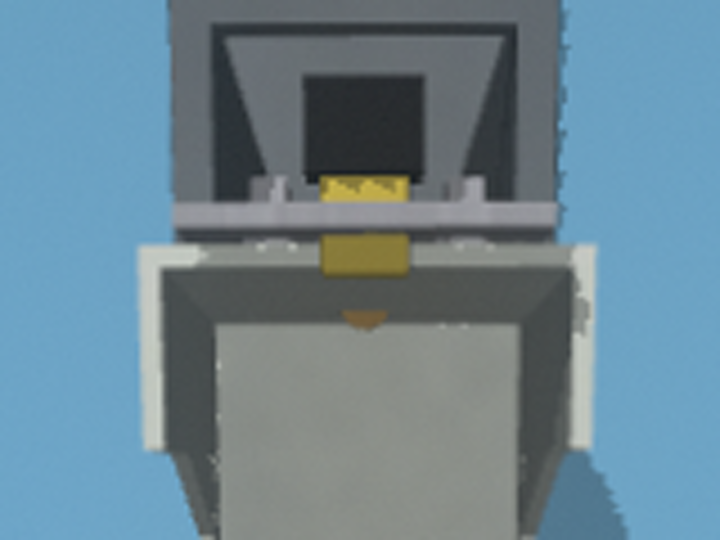

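The catch is out at x≈-4.7, over the back plate's top edge (crop (365,255)), and the bracket is square at z=83.5, so it is home. Next is the cup.

```bash
python3 - <<'E'
from h import *
go((465,217,230),tool(14))
E
```

```text
t 18.45 lin [-0.0125 -0.4283  0.0898] tw [-0.0001  0.0001 -0.    ] rows 3.5021992316778623 0.001891849198902284
```

>>> step_arm:
  targets:
    - {"twist": [0, 0, 0], "linear": [0, -0.03, 0], "claw": 0}
    - {"twist": [0, 0, 0], "linear": [0, -0.12, 0.02], "claw": 0}
    - {"twist": [0, 0, 0], "linear": [-0.01, -0.23, 0.05], "claw": 0}
    - {"twist": [0, 0, 0], "linear": [-0.012, -0.33, 0.07], "claw": 0}
    - {"twist": [0, 0, 0], "linear": [-0.012, -0.4, 0.085], "claw": 0}
    - {"twist": [0, 0, 0], "linear": [-0.0125, -0.428, 0.09], "claw": 0}
    - {"twist": [0, 0, 0], "linear": [-0.0125, -0.428, 0.09], "claw": 0}
    - {"twist": [0, 0, 0], "linear": [-0.0125, -0.428, 0.09], "claw": 0}

```text
time: 19.45
tcp_pos: [465.7, 215.3, 230.3]
tool_rot: [0.993, 0.121, 0.0, 0.0]
force: [-0.4, -0.6, 0.2]
opening: 86.7
finger_force: 0.0
```

```bash
python3 - <<'E'
from h import *
s=telemetry.sense();print(s['time'],s['tcp_pos'],np.abs(s['qd']).max(),s['opening'])
I,D,P,p,f=shot('wrist','w7.png')
q=P.reshape(-1,3);q=q[(abs(q[:,0]-465)<60)&(abs(q[:,1]-217)<60)&(q[:,2]>86)&(q[:,2]<94)]
(x,y),r=cv2.minEnclosingCircle(q[:,:2].astype(np.float32));print(len(q),np.median(q[:,2]),x,y,r,np.percentile(q,[1,99],axis=0).round(1).tolist())
go((x,y,75),tool(14));go((x,y,180),tool(14))
E
```

```text
19.45 [465.70135946 215.34053148 230.28411402] 0.0037281454870190856 86.72526014808881
1157 89.91232441948483 466.72900390625 218.84217834472656 28.847837448120117 [[439.3, 191.2, 86.3], [494.8, 246.5, 91.5]]
t 19.5 lin [ 0.0035 -0.0064  0.3106] tw [ 0.0001 -0.0002 -0.0008] rows 2.485389915773529 0.014105333901840733
t 19.5 lin [ 0.0036 -0.0064  0.1006] tw [ 0.0001 -0.0002 -0.0008] rows 0.806835585487617 0.014105333901840733
```

>>> step_arm:
  targets:
    - {"twist": [0, 0, 0], "linear": [0.0035, -0.005, 0.03], "claw": 0}
    - {"twist": [0, 0, 0], "linear": [0.0035, -0.005, 0.1], "claw": 0}
    - {"twist": [0, 0, 0], "linear": [0.0035, -0.005, 0.18], "claw": 0}
    - {"twist": [0, 0, 0], "linear": [0.0035, -0.005, 0.25], "claw": 0}
    - {"twist": [0, 0, 0], "linear": [0.0035, -0.005, 0.29], "claw": 0}
    - {"twist": [0, 0, 0], "linear": [0.0035, -0.005, 0.31], "claw": 0}
    - {"twist": [0, 0, 0], "linear": [0.0035, -0.005, 0.31], "claw": 0}
    - {"twist": [0, 0, 0], "linear": [0.0035, -0.005, 0.31], "claw": 0.2}
  grip_force: 15

```text
time: 20.5
tcp_pos: [466.6, 219.8, 75.8]
tool_rot: [0.993, 0.122, 0.001, -0.0]
force: [-0.4, 0.6, 0.8]
opening: 82.8
finger_force: 0.0
```

>>> step_arm:
  targets:
    - {"twist": [0, 0, 0], "linear": [0, 0, 0], "claw": 0.28}
    - {"twist": [0, 0, 0], "linear": [0, 0, 0], "claw": 0.34}
    - {"twist": [0, 0, 0], "linear": [0, 0, 0], "claw": 0.4}
    - {"twist": [0, 0, 0], "linear": [0, 0, 0], "claw": 0.6}
    - {"twist": [0, 0, 0], "linear": [0, 0, 0], "claw": 1}
    - {"twist": [0, 0, 0], "linear": [0, 0, 0], "claw": 1}
    - {"twist": [0, 0, 0], "linear": [0, 0, 0], "claw": 1}
    - {"twist": [0, 0, 0], "linear": [0, 0, 0], "claw": 1}
  grip_force: 15

```text
time: 21.5
tcp_pos: [466.3, 219.5, 75.2]
tool_rot: [0.993, 0.122, 0.0, 0.0]
force: [1.0, -3.5, 5.8]
opening: 55.7
finger_force: 15.1
```

```bash
python3 - <<'E'
from h import *
s=telemetry.sense();print(s['time'],s['tcp_pos'],s['force'],s['opening'],s['finger_force'])
t=S+u*(-51.6)-v*0.9   # bracket in arm coords: TCP-centred y -1.3 at home
print('target',t);h=s['tcp_pos'][2]
go(np.r_[t,h+150],tool(14));go(np.r_[t,h+86.5+5],tool(14))
E
```

```text
21.5 [466.32522056 219.47198672  75.1984858 ] [ 0.98267341 -3.47902455  5.80770375] 55.72724345996095 15.094993257022793
target [569.25047023  22.24356403]
t 21.5 lin [ 0.1046  0.4325 -0.2999] tw [ 0.     -0.0001 -0.0001] rows 4.293031607175934 0.0030585478345079155
t 21.5 lin [ 0.1045  0.4325 -0.1829] tw [ 0.     -0.0001 -0.0001] rows 3.8488201283265475 0.0030585478345079155
```

>>> step_arm:
  targets:
    - {"twist": [0, 0, 0], "linear": [0, 0, -0.03], "claw": 1}
    - {"twist": [0, 0, 0], "linear": [0, 0, -0.1], "claw": 1}
    - {"twist": [0, 0, 0], "linear": [0, 0.01, -0.19], "claw": 1}
    - {"twist": [0, 0, 0], "linear": [0.015, 0.05, -0.28], "claw": 1}
    - {"twist": [0, 0, 0], "linear": [0.035, 0.12, -0.35], "claw": 1}
    - {"twist": [0, 0, 0], "linear": [0.06, 0.21, -0.39], "claw": 1}
    - {"twist": [0, 0, 0], "linear": [0.08, 0.3, -0.4], "claw": 1}
    - {"twist": [0, 0, 0], "linear": [0.095, 0.38, -0.4], "claw": 1}

```text
time: 22.5
tcp_pos: [558.5, 45.9, 276.1]
tool_rot: [0.993, 0.122, 0.001, -0.0]
force: [0.7, 0.5, -1.7]
opening: 54.9
finger_force: 14.8
```

>>> step_arm:
  targets:
    - {"twist": [0, 0, 0], "linear": [0.006, 0.035, 0], "claw": 1}
    - {"twist": [0, 0, 0], "linear": [0.0095, 0.0525, 0], "claw": 1}
    - {"twist": [0, 0, 0], "linear": [0.0095, 0.0525, 0], "claw": 1}
    - {"twist": [0, 0, 0], "linear": [0.0095, 0.0525, 0], "claw": 1}
    - {"twist": [0, 0, 0], "linear": [0.0095, 0.0525, 0], "claw": 1}
    - {"twist": [0, 0, 0], "linear": [0.0095, 0.0525, 0], "claw": 1}
    - {"twist": [0, 0, 0], "linear": [0.0095, 0.0525, 0], "claw": 1}
    - {"twist": [0, 0, 0], "linear": [0.0095, 0.0525, 0], "claw": 1}

```text
time: 23.5
tcp_pos: [569.0, 22.4, 275.0]
tool_rot: [0.993, 0.122, 0.0, -0.0]
force: [0.0, -0.1, -2.5]
opening: 55.6
finger_force: 14.8
```

```bash
python3 - <<'E'
from h import *
s=telemetry.sense();print(s['time'],s['tcp_pos'],s['force'],s['opening'])
t=S+u*(-51.6)-v*0.9
go(np.r_[t,75.2+86.5+8],tool(14))
E
```

```text
23.5 [569.01547494  22.4304182  275.00873857] [ 0.02196833 -0.12008546 -2.45337214] 55.56783808550232
t 23.5 lin [0.0003 0.0005 0.2106] tw [-0.     -0.     -0.0001] rows 1.6849466644939102 0.001483626725110594
```

>>> step_arm:
  targets:
    - {"twist": [0, 0, 0], "linear": [0.0003, 0, 0.02], "claw": 1}
    - {"twist": [0, 0, 0], "linear": [0.0003, 0, 0.06], "claw": 1}
    - {"twist": [0, 0, 0], "linear": [0.0003, 0, 0.1], "claw": 1}
    - {"twist": [0, 0, 0], "linear": [0.0003, 0, 0.14], "claw": 1}
    - {"twist": [0, 0, 0], "linear": [0.0003, 0, 0.175], "claw": 1}
    - {"twist": [0, 0, 0], "linear": [0.0003, 0, 0.2], "claw": 1}
    - {"twist": [0, 0, 0], "linear": [0.0003, 0, 0.213], "claw": 1}
    - {"twist": [0, 0, 0], "linear": [0.0003, 0, 0.217], "claw": 1}

```text
time: 24.5
tcp_pos: [569.2, 22.5, 166.4]
tool_rot: [0.993, 0.122, 0.0, -0.0]
force: [-0.0, 0.3, -1.9]
opening: 55.4
finger_force: 14.8
```

>>> step_arm:
  targets:
    - {"twist": [0, 0, 0], "linear": [0, 0, 0.001], "claw": 1}
    - {"twist": [0, 0, 0], "linear": [0, 0, 0.003], "claw": 1}
    - {"twist": [0, 0, 0], "linear": [0, 0, 0.005], "claw": 1}
    - {"twist": [0, 0, 0], "linear": [0, 0, 0.007], "claw": 1}
    - {"twist": [0, 0, 0], "linear": [0, 0, 0.008], "claw": 1}
    - {"twist": [0, 0, 0], "linear": [0, 0, 0.009], "claw": 1}
    - {"twist": [0, 0, 0], "linear": [0, 0, 0.009], "claw": 1}
    - {"twist": [0, 0, 0], "linear": [0, 0, 0.009], "claw": 1}

```text
time: 25.5
tcp_pos: [569.2, 22.5, 162.0]
tool_rot: [0.993, 0.122, 0.0, -0.0]
force: [0.5, 0.5, -2.0]
opening: 55.4
finger_force: 14.8
```

```bash
python3 - <<'E'
from h import *
s=telemetry.sense();print(s['time'],s['tcp_pos'],'cup bottom',s['tcp_pos'][2]-75.2,s['force'],s['opening'],s['wrist_torque'])
E
```

```text
25.5 [569.19135672  22.4598671  162.02958986] cup bottom 86.82958985632784 [ 0.46511451  0.52153151 -2.0326678 ] 55.425912463709544 [-0.01093368 -0.01155542  0.01004544]
```

Nearly touching; two small steps more.

>>> step_arm:
  targets:
    - {"twist": [0, 0, 0], "linear": [0, 0, 0.0004], "claw": 1}
    - {"twist": [0, 0, 0], "linear": [0, 0, 0.0008], "claw": 1}
    - {"twist": [0, 0, 0], "linear": [0, 0, 0.0012], "claw": 1}
    - {"twist": [0, 0, 0], "linear": [0, 0, 0.0016], "claw": 1}
    - {"twist": [0, 0, 0], "linear": [0, 0, 0.002], "claw": 1}
    - {"twist": [0, 0, 0], "linear": [0, 0, 0.002], "claw": 1}
    - {"twist": [0, 0, 0], "linear": [0, 0, 0.002], "claw": 1}
    - {"twist": [0, 0, 0], "linear": [0, 0, 0.002], "claw": 1}

```text
time: 26.5
tcp_pos: [569.2, 22.5, 161.0]
tool_rot: [0.993, 0.122, 0.0, -0.0]
force: [-0.7, 0.5, -1.7]
opening: 55.6
finger_force: 14.8
```

>>> step_arm:
  targets:
    - {"twist": [0, 0, 0], "linear": [0, 0, 0.0004], "claw": 1}
    - {"twist": [0, 0, 0], "linear": [0, 0, 0.0008], "claw": 1}
    - {"twist": [0, 0, 0], "linear": [0, 0, 0.0012], "claw": 1}
    - {"twist": [0, 0, 0], "linear": [0, 0, 0.0016], "claw": 1}
    - {"twist": [0, 0, 0], "linear": [0, 0, 0.002], "claw": 1}
    - {"twist": [0, 0, 0], "linear": [0, 0, 0.002], "claw": 1}
    - {"twist": [0, 0, 0], "linear": [0, 0, 0.002], "claw": 1}
    - {"twist": [0, 0, 0], "linear": [0, 0, 0.002], "claw": 1}

```text
time: 27.5
tcp_pos: [569.5, 22.5, 160.6]
tool_rot: [0.993, 0.122, 0.0, -0.0]
force: [-1.9, -0.4, 4.0]
opening: 55.4
finger_force: 15.3
```

Contact felt (about 6 N). Releasing.

>>> step_arm:
  targets:
    - {"twist": [0, 0, 0], "linear": [0, 0, -0.0005], "claw": 0.3}
    - {"twist": [0, 0, 0], "linear": [0, 0, -0.0005], "claw": 0.2}
    - {"twist": [0, 0, 0], "linear": [0, 0, -0.0005], "claw": 0.1}
    - {"twist": [0, 0, 0], "linear": [0, 0, -0.0005], "claw": 0}
    - {"twist": [0, 0, 0], "linear": [0, 0, -0.0005], "claw": 0}
    - {"twist": [0, 0, 0], "linear": [0, 0, -0.02], "claw": 0}
    - {"twist": [0, 0, 0], "linear": [0, 0, -0.08], "claw": 0}
    - {"twist": [0, 0, 0], "linear": [0, 0, -0.16], "claw": 0}

```text
time: 28.5
tcp_pos: [568.7, 22.4, 240.9]
tool_rot: [0.993, 0.122, -0.001, -0.0]
force: [1.1, 0.0, -0.2]
opening: 86.5
finger_force: 0.0
```

>>> step_arm:
  targets:
    - {"twist": [0, 0, 0], "linear": [-0.03, 0, -0.04], "claw": 0}
    - {"twist": [0, 0, 0], "linear": [-0.06, 0, -0.08], "claw": 0}
    - {"twist": [0, 0, 0], "linear": [-0.09, 0, -0.1], "claw": 0}
    - {"twist": [0, 0, 0], "linear": [-0.1, 0, -0.1], "claw": 0}
    - {"twist": [0, 0, 0], "linear": [-0.1, 0, -0.1], "claw": 0}
    - {"twist": [0, 0, 0], "linear": [-0.1, 0, -0.1], "claw": 0}
    - {"twist": [0, 0, 0], "linear": [-0.1, 0, -0.1], "claw": 0}
    - {"twist": [0, 0, 0], "linear": [-0.1, 0, -0.1], "claw": 0}

```text
time: 29.5
tcp_pos: [520.8, 10.5, 289.7]
tool_rot: [0.993, 0.122, -0.0, -0.0]
force: [0.6, 0.8, 0.3]
opening: 87.3
finger_force: 0.0
```

```bash
python3 - <<'E'
from h import *
s=telemetry.sense();print(s['time'],s['tcp_pos'],s['opening'],s['force'])
I,D,P,p,f=shot('wrist','w8.png')
L=np.concatenate([(P[...,:2]-S)@np.stack([u,v],1),P[...,2:]],-1);q=L.reshape(-1,3)
hsv=cv2.cvtColor(I,cv2.COLOR_RGB2HSV);y=(hsv[...,0]>20)&(hsv[...,0]<35)&(hsv[...,1]>140)&(hsv[...,2]>60)&(abs(L[...,1])<12)&(L[...,2]>165)&(L[...,2]<190)
print('yellow',y.sum(),np.percentile(L[y],[2,50,98],axis=0).round(1).tolist() if y.any() else '')
r=(hsv[...,1]>120)&((hsv[...,0]<12)|(hsv[...,0]>165))&(L[...,2]>165)&(L[...,2]<195)&(abs(L[...,0]+52)<60)
g=L[r];g=g[g[:,2]>np.percentile(g[:,2],97)-5];print('rim',len(g),np.median(g[:,2]),cv2.minEnclosingCircle(g[:,:2].astype(np.float32)),'tilt',np.linalg.lstsq(np.c_[g[:,:2],np.ones(len(g))],g[:,2],rcond=None)[0])
g=q[(q[:,2]>168)&(q[:,2]<178)&(q[:,0]<0.8)&(q[:,0]>-25)&(abs(q[:,1])>28)&(abs(q[:,1])<36)];print('cheeks',len(g),np.median(g[:,2]),cv2.minAreaRect(g[:,:2].astype(np.float32)))
E
```

```text
29.5 [520.77694994  10.46183774 289.66751515] 87.2704151020991 [0.56149249 0.81018972 0.32211208]
yellow 187 [[-4.5, -5.2, 179.9], [-1.4, -0.1, 181.2], [7.3, 5.1, 182.3]]
rim 1322 174.9628497666551 ((-53.77495574951172, -1.1190857887268066), 28.57514762878418) tilt [2.55364540e-02 4.45381974e-03 1.76235837e+02]
cheeks 388 173.10389532819056 ((-13.545976638793945, -0.2602996826171875), (22.890169143676758, 64.20071411132812), 0.012519833631813526)
```

View pics/w8.png

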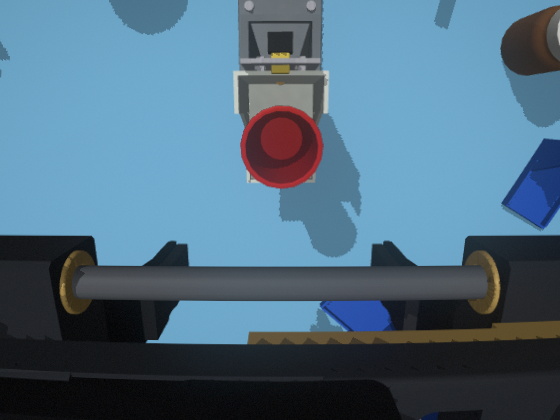

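The cup stands upright on the shelf at (282,147), and the catch is still out over the bracket at (281,63). Handing in.

```bash
python3 -c "
from h import *
print(job.finish_job())"
```

```text
the job is handed in; nothing more can be done
None
```

The bracket is hooked fully home with the yellow catch sprung out over its top edge, the red cup stands upright on its shelf, and the job is handed in at about 30 s; I kept clear of everything else but did not re-measure it.

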